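# Lock the sign holder onto its keyhole rail

## Robot

A 6-joint arm with a two-finger parallel gripper is mounted at the origin on a cart in front of the work surface, level with it; the furniture and walls round the work are solid. World frame = base frame: x ahead of the robot, y to its left, z up, the work surface at z = 0. Lengths are in m, angles in rad, forces in N, time in s.
With the tool pointing down it reaches from about 0.35 to 0.925 m from the base axis. Payload 6.4 kg.
Tool frame: the origin (TCP) lies midway between the tips of the shut fingers; the grasp point (between the pads) lies 19 mm behind it (ctrl.grip_point_offset is the distance from the TCP to the grasp point, in m); z points along the fingers, y is the line along which they close (so a half turn about z gives the same grasp; the last joint's range is limited). The gripper opens to 85 mm and grips with 20 to 120 N. Pads are 22 mm wide; open, the fingers measure 114 mm over their backs; the gripper's body (76 mm by 85 mm) begins 54 mm behind the grasp point. The pads swing forward as they close: fully open they stand 13 mm farther back than shut.
Start: joints at [-1.506, 0.245, 1.558, -0, 1.339, -0.174], TCP at [0.154, -0.632, 0.231] pointing down, gripper open.
Joint ranges: [-3.13, 3.13], [-1.02, 2.26], [0.13, 2.54], [-0.95, 4.09], [0.21, 2.88], [-2.74, 2.74]. Speed limits (rad/s): [2.57, 2.57, 3.14, 3.14, 3.14, 3.14].

## Interface

Orientations are given as [roll, pitch, yaw] about the fixed x, y, z axes, in that order (R = Rz(yaw) Ry(pitch) Rx(roll)).
In Python, from rig import ctrl gives the robot as it stands. Calls block until the motion is done:
- ctrl.reach(position, orientation): joint-space move of the TCP to a pose.
- ctrl.move_straight(position, rot=None, velocity=0.15, force_limit=None): straight line of the TCP; rot=None keeps the orientation; velocity is the mean speed in m/s. With force_limit (N) it stops when the force on the tool has changed by that much, and returns True; else False.
- ctrl.goto_joints(angles): joint-space move.
- ctrl.set_gripper(opening, grasp_force=None): finger opening in m; grasp_force is the grip in N (None keeps the last); returns when the fingers have stopped.
- ctrl.pause(seconds).
- ctrl.solve_ik(position, orientation): joint angles nearest the present ones, or None.
- ctrl.observe(): the state.
- ctrl.capture(name): name is "side" or "top"; returns the picture (384x512x3 uint8, red, green, blue); there is no depth.
- ctrl.camera_params(name): a dict with "mtx" (3x3 intrinsics, pixels), "dist" ([k1, k2, p1, p2, k3] as OpenCV has them; the pictures are not rectified), "cam_to_world" (4x4, takes a point from camera to world coordinates). Camera axes: x right, y up, looking along -z (the intrinsics and any distortion apply to the point x, -y, -z); pixel columns grow to the right and rows downward; lengths in m; the calibration is good to about 2 mm. A picture is of the moment at which its call begins. camera_params takes no time and is no camera call.
A pose or a line that the arm cannot do raises ctrl.IKError and nothing moves.
- ctrl.job_done(): hands the job in; it is judged then, once.
The state is a dict: "time_s": time; "qpos": joint angles; "dq": joint speeds; "joint_torque": joint torques, N m; "tcp_pos": TCP position; "orientation": TCP orientation; "contact_force": force on the tool from outside, world axes, zero at the start; "moment": the same for the moment, N m; "gripper_width": finger opening in m; "grasp_force": force on a finger pad.
Only numpy, scipy, OpenCV 4.12 (cv2) and the standard library are available. Lean on these libraries where they do the work, as an engineer would, in place of code of your own. Each camera call takes 0.05 s, during which the arm holds its last target. There are 200 camera calls.

## Task

Pick up the upright sign holder, set its keyhole foot flat over the two brass stud heads of the rail on the deck, then slide it along, slots over the shanks, until it stops fully home and the red catch has sprung up behind it. Feel for the studs and work gently, never pressing or shoving hard on the rail, let go at the end, and leave the cheeses where they are.

Things in the scene. Friction and masses are not known exactly. Their poses are not given: they have to be found in the camera images.
- rail: Fixed aluminium rail on the deck, 60 x 260 x 12 mm (x, y, z), origin at the centre of its underside, z up, y along it. On it a dark steel strip 44 x 216 mm whose flat top (where the foot rests) is 16 mm above the origin. In the strip stand two studs on the rail's centre line (x = 0), 120 mm apart along y. The holder goes down over the heads, then slides toward the rail's +y to lock.
- rail_mid (a point): Middle of the rail at the height of the strip's top. The strip was screwed on by hand: true in x, but along y up to 12 mm either way of this point, so the studs stand at y = +60 and -60 mm plus one unknown shift of -12 to +12 mm; gentle forces do not move it. Stud: steel shank 8 mm across, brass head 14 mm across, tapering to 12 at its top; head's underside 7.5 mm, its top 11.5 mm above the strip.
- catch (a joint): Red sprung round catch, 10 mm across, in the strip 91.5 mm toward -y from the middle between the studs (shifts with the strip). Up (0 m) it stands 5 mm above the strip; the foot pushes it down flush (0.005 m) with 1 to 2 N; it springs up behind the foot's -y end when the holder is fully home.
- holder_grip (a point): Point to grasp on the loose sign holder (about 0.35 kg): middle of its upright white blank panel, 62 mm above the foot's underside. Panel 10 mm thick (x), 70 mm long (y), its top 90 mm above the foot's underside. x across the panel (green bands on the -x face), y along the foot, z up. On the rail its axes must point the same way as the rail's.
- holder_foot (a point): Centre of the underside of the holder's steel foot, 46 x 200 x 5 mm, same axes as the grip point. Two keyholes on its centre line: wide octagonal ends 18 mm across centred at y = +60 and -60 mm; from each a slot 10 mm wide runs toward -y, closed 20.5 mm from that centre. With the wide ends centred on the studs it slides 16.5 mm toward +y until it stops.
- herb_block: Bystander: tall pale cheese block with herb-flecked brownish top, 67 x 86 x 66 mm, origin at its underside.
- pepato: Bystander: pale yellow cheese block, 58 x 105 x 52 mm, origin at its underside.
- caciotta: Bystander: small round cheese, 101 x 97 x 46 mm, origin at its underside.

How it is judged:
By the outcome, as a careful person would: the job done as asked, in the order asked, and still so for the second after the job is handed in, with the robot touching nothing.
It also fails if it takes over 72 s, if anything falls off the work surface, if the arm or the gripper's body presses on something with over 40 N, if the wrist force passes 120 N, or if a joint passes its speed limit or range.

## Working session

There is one attempt and no reset: what is moved stays moved. The work goes in short steps, each a Python script; the robot and the scene stay as the last script left them, time stands still between calls to the robot, and variables do not carry over. Pictures are saved under pics/ and viewed, at most 10 in all, crops included, and the job is handed in when it is done.

```bash
mkdir -p pics; ls; python3 - <<'E'
from rig import ctrl
import cv2
for n in("side","top"):
    im=ctrl.capture(n); cv2.imwrite(f"pics/{n}0.png",im[:,:,::-1])
    p=ctrl.camera_params(n); print(n,p)
print(ctrl.observe())
E
```

```text
pics
side {'mtx': array([[352.70386015,   0.        , 252.38848942],
       [  0.        , 352.70386015, 197.14017293],
       [  0.        ,   0.        ,   1.        ]]), 'dist': array([-0.03794883,  0.        ,  0.        ,  0.        ,  0.        ]), 'cam_to_world': array([[ 0.9785358 ,  0.13712316, -0.1538341 ,  0.42717895],
       [-0.20549479,  0.59320759, -0.77838078, -0.66901947],
       [-0.01547847,  0.79328557,  0.60865296,  0.59505991],
       [ 0.        ,  0.        ,  0.        ,  1.        ]])}
top {'mtx': array([[398.65171156,   0.        , 255.2886187 ],
       [  0.        , 398.65171156, 197.25266041],
       [  0.        ,   0.        ,   1.        ]]), 'dist': array([-0.12972059,  0.        ,  0.        ,  0.        ,  0.        ]), 'cam_to_world': array([[-0.02690866,  0.98720251, -0.15718501,  0.40267275],
       [-0.99960817, -0.02536049,  0.01184702, -0.01844189],
       [ 0.00770912,  0.1574422 ,  0.98749811,  1.07511259],
       [ 0.        ,  0.        ,  0.        ,  1.        ]])}
{'time_s': 0.1, 'qpos': array([-1.50608655e+00,  2.45743982e-01,  1.55888461e+00,  3.54588406e-05,
        1.33873410e+00, -1.74089591e-01]), 'dq': array([ 0.00040746, -0.00252261, -0.00224338, -0.00157269, -0.00124303,
        0.00033337]), 'joint_torque': array([ 4.78934780e-06, -4.30672932e+01, -3.27127862e+01, -1.62579427e-04,
        2.83100155e-03,  1.38681804e-05]), 'tcp_pos': array([ 0.15373643, -0.63103901,  0.23029473]), 'orientation': array([-3.13985535e+00, -3.40563179e-04,  2.38790884e-01]), 'contact_force': array([-0.3270359 , -0.66590573, -0.35695754]), 'moment': array([ 0.03914718,  0.00084539, -0.01611562]), 'grasp_force': 0.0, 'gripper_width': 0.08539042959649645}
```

View pics/top0.png

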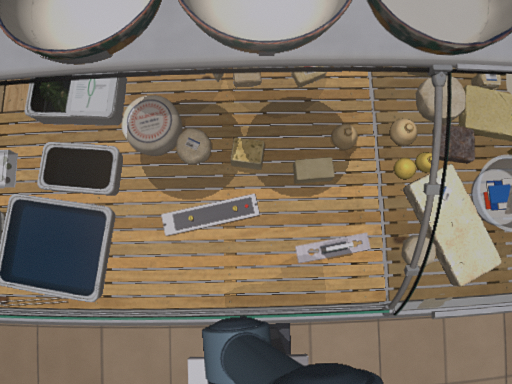

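View pics/side0.png

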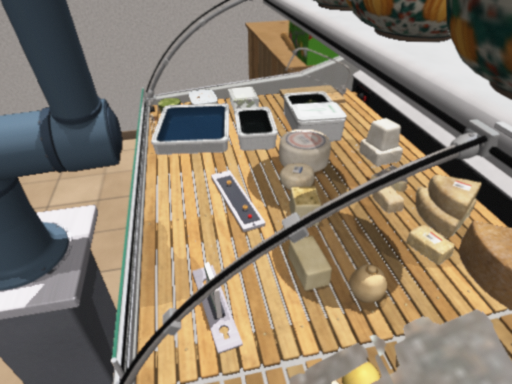

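```bash
cat > h.py <<'E'
import numpy as np, cv2
from rig import ctrl
def ray(n,px):
    p=ctrl.camera_params(n);T=p["cam_to_world"]
    u=cv2.undistortPoints(np.array(px,float).reshape(-1,1,2),p["mtx"],p["dist"]).reshape(-1,2)
    d=np.c_[u[:,0],-u[:,1],-np.ones(len(u))]@T[:3,:3].T
    return T[:3,3],d/np.linalg.norm(d,axis=1)[:,None]
def plane(n,px,z):
    o,d=ray(n,px); return o+d*((z-o[2])/d[:,2])[:,None]
def tri(a,b):   # top pixel, side pixel -> point, gap
    o1,d1=ray("top",[a]);o2,d2=ray("side",[b]);d1=d1[0];d2=d2[0]
    s=np.linalg.lstsq(np.c_[d1,-d2],o2-o1,rcond=None)[0]
    p,q=o1+s[0]*d1,o2+s[1]*d2
    return (p+q)/2,np.linalg.norm(p-q)
def crop(im,x0,y0,x1,y1,k): return cv2.resize(im[y0:y1,x0:x1],None,fx=k,fy=k,interpolation=cv2.INTER_CUBIC)
E
python3 - <<'E'
from h import *
t=cv2.imread("pics/top0.png");s=cv2.imread("pics/side0.png")
c1=crop(t,155,185,265,240,7)[:,:790]
c2=crop(t,290,225,380,270,7)
c=np.zeros((600,800,3),np.uint8)
a=crop(t,155,185,265,240,4);b=crop(t,290,225,380,270,4)
c[:220,:440]=a; c[:180,440:800]=b
d=crop(s,200,165,270,235,5);e=crop(s,180,260,260,355,4)
c[225:575,:350]=d; c[215:595,400:720]=e
cv2.imwrite("pics/c1.png",c)
print(plane("top",[(255,315),(395,310),(20,310),(372,75)],0))
print(tri((440,70),(480,140)),tri((395,312),(120,382)))
hsv=cv2.cvtColor(t,cv2.COLOR_BGR2HSV)
E
```

```text
[[ 0.25947373 -0.02211702  0.        ]
 [ 0.25691509 -0.39905038  0.        ]
 [ 0.27453642  0.62842742  0.        ]
 [ 0.93058882 -0.3859185   0.        ]]
(array([ 0.74388056, -0.38194883,  0.40590631]), np.float64(0.0009223654148580072)) (array([ 0.26448407, -0.38057827,  0.0473856 ]), np.float64(0.012534566291536375))
```

View pics/c1.png

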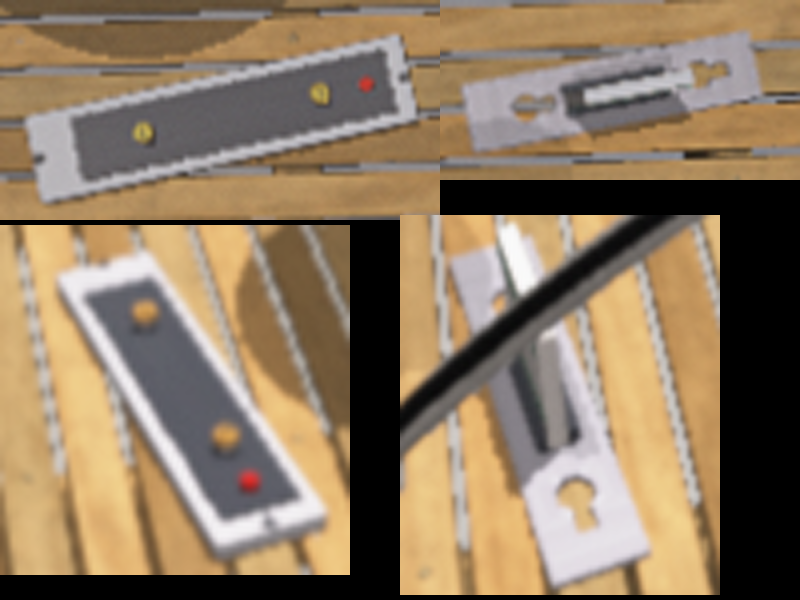

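```bash
cat >> h.py <<'E'
def blobs(im,n,lo,hi,box,z,amin=3):
    x0,y0,x1,y1=box; m=np.zeros(im.shape[:2],np.uint8)
    m[y0:y1,x0:x1]=cv2.inRange(cv2.cvtColor(im,cv2.COLOR_BGR2HSV),np.array(lo),np.array(hi))[y0:y1,x0:x1]
    k,l,st,c=cv2.connectedComponentsWithStats(m)
    return [(int(st[i,4]),c[i].round(2),plane(n,[c[i]],z)[0].round(4)) for i in range(1,k) if st[i,4]>=amin],m
def minrect(m):
    c=max(cv2.findContours(m,cv2.RETR_EXTERNAL,cv2.CHAIN_APPROX_NONE)[0],key=cv2.contourArea)
    return cv2.boxPoints(cv2.minAreaRect(c))
E
python3 - <<'E'
from h import *
t=cv2.imread("pics/top0.png");s=cv2.imread("pics/side0.png")
for b in blobs(t,"top",(20,110,90),(35,255,255),(175,195,245,228),.0275)[0]:print("stud t",b)
for b in blobs(t,"top",(0,130,90),(8,255,255),(235,195,258,220),.021)[0]:print("catch t",b)
for b in blobs(s,"side",(5,110,90),(25,255,255),(222,175,252,215),.0275)[0]:print("stud s",b)
for b in blobs(s,"side",(0,150,90),(5,255,255),(235,205,262,230),.021)[0]:print("catch s",b)
# light grey foot / rail, low saturation and bright
for nm,box,z in(("rail",(158,190,263,238),.012),("holder",(292,228,374,268),.005)):
    bl,m=blobs(t,"top",(0,0,110),(180,60,255),box,z,60)
    m=cv2.morphologyEx(m,cv2.MORPH_OPEN,np.ones((3,3),np.uint8))
    r=minrect(m);P=plane("top",r,z);print(nm,r.round(1).tolist());print(P.round(4),P.mean(0).round(4),np.linalg.norm(P-np.roll(P,1,0),axis=1).round(4))
    L=P-np.roll(P,1,0);e=L[np.argmax(np.linalg.norm(L,axis=1))];print("yaw",np.arctan(-e[0]/e[1]))
o,d=ray("side",[(120,382),(180,315),(300,225),(400,170)])
print("arc",(o+d*((-.381-o[1])/d[:,1])[:,None]).round(3))
E
```

```text
stud t (18, array([234.5, 208. ]), array([0.542 , 0.0248, 0.0275]))
stud t (17, array([190.53, 217.65]), array([0.5192, 0.1418, 0.0275]))
catch t (8, array([246. , 205.5]), array([ 0.5488, -0.0057,  0.021 ]))
stud s (13, array([238.23, 177.85]), array([0.5499, 0.1543, 0.0275]))
stud s (125, array([248.41, 183.51]), array([0.5726, 0.1203, 0.0275]))
stud s (12, array([228.5, 182. ]), array([0.5196, 0.1402, 0.0275]))
stud s (32, array([227.84, 211.38]), array([0.4983, 0.0131, 0.0275]))
stud s (15, array([244.67, 206.73]), array([0.5431, 0.0219, 0.0275]))
catch s (6, array([249.5, 216. ]), array([ 0.5493, -0.0091,  0.021 ]))
rail [[159.10000610351562, 214.0], [253.5, 189.39999389648438], [260.1000061035156, 214.6999969482422], [165.6999969482422, 239.3000030517578]]
[[ 0.5328  0.2296  0.012 ]
 [ 0.5936 -0.027   0.012 ]
 [ 0.5243 -0.0429  0.012 ]
 [ 0.4643  0.2113  0.012 ]] [0.5287 0.0927 0.012 ] [0.0709 0.2637 0.0711 0.2612]
yaw 0.23281543934554533
holder [[294.29998779296875, 243.3000030517578], [367.20001220703125, 230.39999389648438], [370.6000061035156, 249.89999389648438], [297.70001220703125, 262.79998779296875]]
[[ 0.4454 -0.1324  0.005 ]
 [ 0.4739 -0.333   0.005 ]
 [ 0.4209 -0.3392  0.005 ]
 [ 0.3933 -0.1396  0.005 ]] [ 0.4334 -0.236   0.005 ] [0.0526 0.2027 0.0534 0.2015]
yaw 0.14157349299054517
arc [[ 0.271 -0.381  0.049]
 [ 0.383 -0.381  0.191]
 [ 0.54  -0.381  0.319]
 [ 0.652 -0.381  0.379]]
```

```bash
python3 - <<'E'
from h import *
t=cv2.imread("pics/top0.png")
bl,m=blobs(t,"top",(0,0,190),(180,60,255),(318,238,358,256),.09,5)
for b in bl:print(b)
P=plane("top",[(325.7,249.2),(352.5,243.7)],.09);print(P,P.mean(0))
th=.165; 
for ps in(th+np.pi/2,th-np.pi/2):
    q=ctrl.solve_ik([.433,-.236,.3],[np.pi,0,ps]);print(ps,q)
    print(ctrl.solve_ik([.531,.0825,.1],[np.pi,0,ps+.03]))
print(plane("top",[(308,250.5),(520/4-110+290,103/4+225)],.005), plane("side",[(577/4-100+180,493/4-215/4+260)],.005))
E
```

```text
(59, array([339.51, 246.32]), array([ 0.4311, -0.2355,  0.09  ]))
[[ 0.42512178 -0.20063607  0.09      ]
 [ 0.43643849 -0.26861029  0.09      ]] [ 0.43078013 -0.23462318  0.09      ]
1.7357963267948966 [-0.72938886 -0.18475044  1.87220688  0.          1.45413621 -0.89438886]
[-0.05696835  0.14530022  1.93382818  0.          1.06246426 -0.25196835]
-1.4057963267948965 [-7.29388862e-01 -1.84750439e-01  1.87220688e+00 -4.44089210e-16
  1.45413621e+00  2.24720379e+00]
None
[[ 0.42512279 -0.16843419  0.005     ]
 [ 0.42428748 -0.17378693  0.005     ]] [[ 0.44251788 -0.2974736   0.005     ]]
```

```bash
python3 - <<'E'
from h import *
r=[np.pi,0,.16+np.pi/2]
def st(): o=ctrl.observe();print(round(o["time_s"],2),o["tcp_pos"].round(4),o["orientation"].round(3),o["contact_force"].round(2),round(o["gripper_width"],4),round(o["grasp_force"],1))
ctrl.reach([.22,-.36,.33],r);st()
ctrl.reach([.432,-.2355,.2],r);st()
ctrl.move_straight([.432,-.2355,.043],velocity=.12,force_limit=8);st()
ctrl.set_gripper(0.0,60);st()
cv2.imwrite("pics/s1.png",ctrl.capture("side")[:,:,::-1])
ctrl.move_straight([.432,-.2355,.12],velocity=.1);st()
cv2.imwrite("pics/s2.png",ctrl.capture("side")[:,:,::-1]);cv2.imwrite("pics/t2.png",ctrl.capture("top")[:,:,::-1])
s=cv2.imread("pics/s2.png");t=cv2.imread("pics/t2.png")
cv2.imwrite("pics/c2.png",np.hstack([crop(s,150,200,290,370,3)[:510],crop(t,280,200,390,370,3)[:510]]))
E
```

```text
1.27 [ 0.2199 -0.3603  0.3299] [-3.141 -0.     1.73 ] [-0.14 -0.34  0.38] 0.0854 0.0
2.34 [ 0.432  -0.2366  0.2006] [3.141e+00 1.000e-03 1.730e+00] [ 0.46  0.39 -0.09] 0.0855 0.0
3.8 [ 0.4325 -0.2359  0.0438] [3.141e+00 1.000e-03 1.731e+00] [-0.53  0.63 -0.45] 0.085 0.0
4.47 [ 0.432  -0.2356  0.0431] [-3.141  0.     1.731] [-1.66 -1.05  0.56] 0.0091 58.9
5.44 [ 0.4315 -0.235   0.1192] [-3.141e+00 -1.000e-03  1.731e+00] [-0.27  0.21 -3.05] 0.0094 58.3
```

View pics/c2.png

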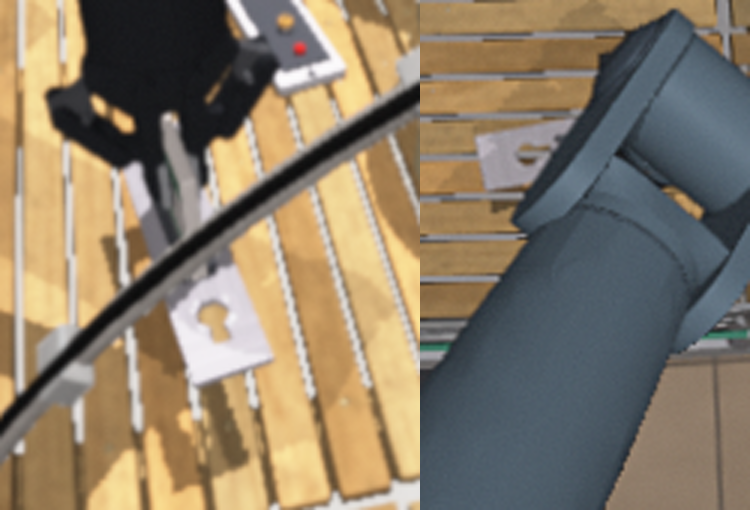

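```bash
python3 - <<'E'
from h import *
c=np.array([.4315,-.235]);th=.16;u=np.array([-np.sin(th),np.cos(th)])
print("exp",c-.06*u,c+.06*u)
print(plane("side",[(220.8,305.5)],.0812),plane("top",[(316.5,251)],.0812))
# rail end corners in original views, z=.012: crop coords -> px
R=np.array([(25,115),(400,36),(417,118),(43,203)])/4+[155,185]
P=plane("top",R,.012);print(P,P.mean(0),[np.arctan2(*(a-b)[:2]*[-1,1]) for a,b in((P[0],P[1]),(P[3],P[2]))])
S=np.array([(60,283-0),(150,255),(327,520),(220,548)])/5+[200,165-45]
P=plane("side",S,.012);print(P,P.mean(0))
print(plane("side",[(145/5+200,312/5+120),(226/5+200,436/5+120)],.0275),plane("side",[(250/5+200,481/5+120)],.021))
E
```

```text
exp [ 0.44105909 -0.29423364] [ 0.42194091 -0.17576636]
[[ 0.44138799 -0.29874065  0.0812    ]] [[ 0.42161122 -0.17896299  0.0812    ]]
[[ 0.5333518   0.22367061  0.012     ]
 [ 0.58081697 -0.03065552  0.012     ]
 [ 0.52478004 -0.04056003  0.012     ]
 [ 0.47377511  0.21111952  0.012     ]] [0.52818098 0.09089364 0.012     ] [np.float64(0.18450845544710315), np.float64(0.19995025116443232)]
[[ 0.47886654  0.20090751  0.012     ]
 [ 0.5353908   0.21845319  0.012     ]
 [ 0.5834657  -0.03723751  0.012     ]
 [ 0.52810088 -0.0454464   0.012     ]] [0.53145598 0.0841692  0.012     ]
[[0.5207033  0.13796936 0.0275    ]
 [0.54409595 0.01969049 0.0275    ]] [[ 0.55037297 -0.01010388  0.021     ]]
```

```bash
cat >> h.py <<'E'
TH=.195; U=np.array([-np.sin(TH),np.cos(TH)]); V=np.array([np.cos(TH),np.sin(TH)])
def st(l=""): o=ctrl.observe();print(l,round(o["time_s"],2),o["tcp_pos"].round(4),o["orientation"].round(3),o["contact_force"].round(2),o["moment"].round(2),round(o["gripper_width"],4),round(o["grasp_force"],1));return o
E
python3 - <<'E'
from h import *
r=[np.pi,0,TH+np.pi/2]
ctrl.reach([.5315,.085,.12],r);st()
ctrl.move_straight([.5315,.085,.080],rot=r,velocity=.06,force_limit=5);ctrl.pause(.3);st()
for n in("side","top"):cv2.imwrite(f"pics/{n}3.png",ctrl.capture(n)[:,:,::-1])
s=cv2.imread("pics/side3.png");t=cv2.imread("pics/top3.png")
cv2.imwrite("pics/c3.png",np.hstack([crop(s,195,150,275,240,5),crop(t,155,180,255,270,4)[:360].copy() if 0 else cv2.resize(t[180:270,165:255],(390,450),interpolation=cv2.INTER_CUBIC)]))
E
```

```text
6.81 [0.5316 0.0841 0.1199] [-3.141  0.     1.765] [ 0.14  0.04 -3.41] [-0.01  0.03  0.02] 0.0089 58.3
 7.92 [0.5318 0.085  0.0804] [3.141 0.    1.766] [-0.1  -0.29 -3.89] [ 0.02 -0.09  0.03] 0.0095 58.3
```

View pics/c3.png

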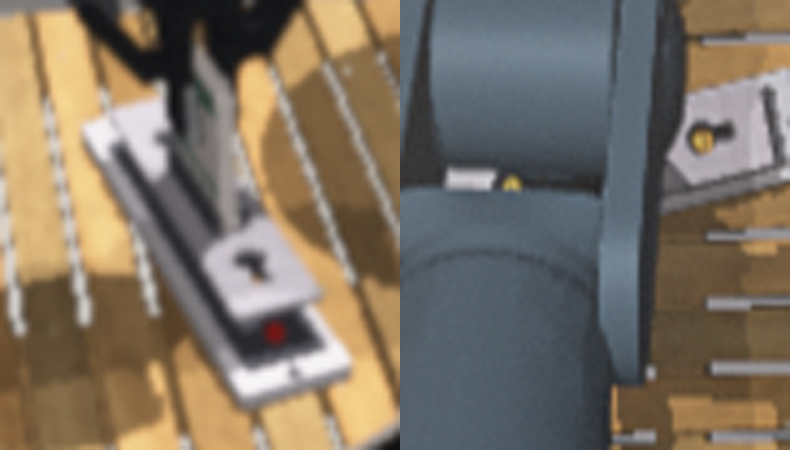

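```bash
python3 - <<'E'
from h import *
t=cv2.imread("pics/top3.png")
cv2.imwrite("pics/c4.png",cv2.resize(t[196:222,220:255],(700,520),interpolation=cv2.INTER_NEAREST))
E
```

```text
(no output)
```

View pics/c4.png

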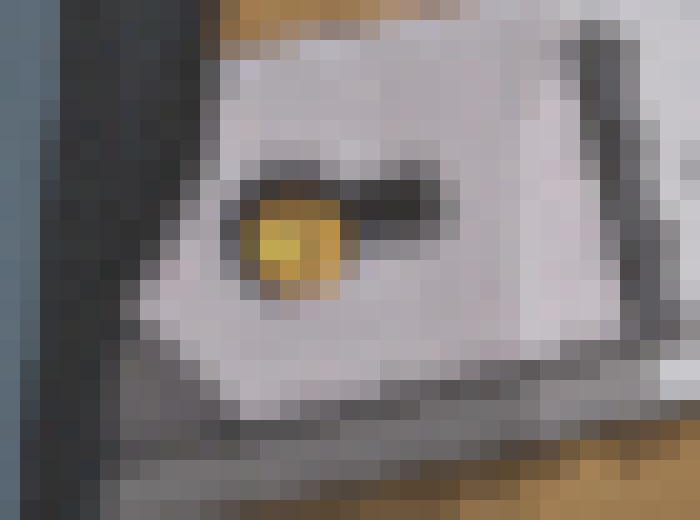

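```bash
python3 - <<'E'
from h import *
a=plane("top",[(234.05,206.95)],.040)[0];b=plane("top",[(234.4,207.95)],.0265)[0]
print(a,b); d=(b-a)[:2]; print("delta along u",d@U,"v",d@V, "expected keyhole", np.array([.5318,.085])-.06*U)
s=cv2.imread("pics/side3.png")
print(blobs(s,"side",(0,130,60),(6,255,255),(235,200,262,230),.021)[0])
E
```

```text
[0.5431535  0.02544619 0.04      ] [0.54228634 0.02514071 0.0265    ]
delta along u -0.00013166376358336336 v -0.0009099123705196862 expected keyhole [0.54342599 0.02613714]
[(8, array([249.5 , 216.12]), array([ 0.5492, -0.0095,  0.021 ]))]
```

```bash
cat > ins.py <<'E'
from h import *
import sys
r=[np.pi,0,TH+np.pi/2]
c0=np.array([.5315,.085])+float(sys.argv[1])*U+float(sys.argv[2])*V
ring=[(0,0)]+[(m*np.sin(a),m*np.cos(a)) for m in(.0013,.0025) for a in np.arange(0,2*np.pi,np.pi/4 if m>.002 else np.pi/3)]
for k,(du,dv) in enumerate(ring):
    c=c0+du*U+dv*V
    if k: ctrl.move_straight([*c,.076],rot=r,velocity=.03)
    hit=ctrl.move_straight([*c,.0585],rot=r,velocity=.025,force_limit=4.5)
    o=st(f"{k} {du*1e3:.1f} {dv*1e3:.1f} {hit}")
    if o["tcp_pos"][2]<.0635: break
    if o["time_s"]>30: break
E
python3 ins.py 0 -.0009
```

```text
0 0.0 0.0 True 8.82 [0.5306 0.0848 0.0591] [-3.141  0.     1.766] [-0.28 -0.14  4.83] [0.04 0.04 0.05] 0.0091 59.6
```

```bash
python3 - <<'E'
from h import *
r=[np.pi,0,TH+np.pi/2]
p=ctrl.observe()["tcp_pos"]; c=np.array([.5315,.085])-.0009*V; z=.0594
ctrl.move_straight([*c,z],rot=r,velocity=.02);ctrl.pause(.2);o=st("pre")
a=o["tcp_pos"][:2]
hit=ctrl.move_straight([*(c+.021*U),z],rot=r,velocity=.015,force_limit=6)
o=st(f"slide {hit}");d=o["tcp_pos"][:2]-a;print("u",d@U,"v",d@V,"Fu",o["contact_force"][:2]@U,"Fv",o["contact_force"][:2]@V)
for n in("side","top"):cv2.imwrite(f"pics/{n}5.png",ctrl.capture(n)[:,:,::-1])
s=cv2.imread("pics/side5.png");t=cv2.imread("pics/top5.png")
cv2.imwrite("pics/c5.png",np.hstack([crop(s,195,150,275,240,5),cv2.resize(t[180:270,165:255],(390,450),interpolation=cv2.INTER_CUBIC)]))
E
```

```text
pre 9.29 [0.5306 0.0848 0.0592] [-3.142  0.     1.766] [ 0.74  0.34 -1.6 ] [-0.08 -0.27  0.08] 0.0097 58.7
slide True 10.31 [0.5274 0.1004 0.0591] [-3.141e+00  2.000e-03  1.767e+00] [ 0.09 -2.19  2.83] [-0.09 -0.1   0.06] 0.0091 59.1
u 0.015989140582134537 v -9.152315859104886e-05 Fu -2.1699449373957957 Fv -0.3328391744194657
```

View pics/c5.png

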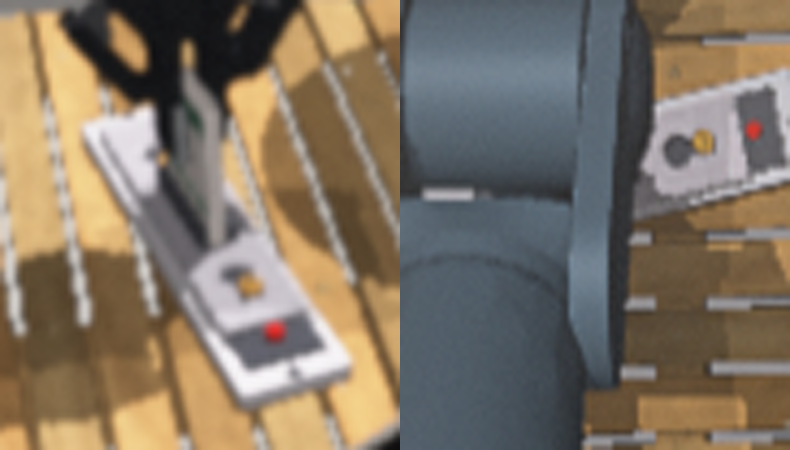

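```bash
python3 - <<'E'
from h import *
r=[np.pi,0,TH+np.pi/2]
c=np.array([.5315,.085])-.0009*V; a=np.array([.5306,.0848])
for e in(.0175,.019,.0205):
    hit=ctrl.move_straight([*(c+e*U),.0596],rot=r,velocity=.01,force_limit=8);o=st(f"push {hit}")
    d=o["tcp_pos"][:2]-a;print("u",d@U,"v",d@V,"Fu",o["contact_force"][:2]@U)
    if abs(o["contact_force"][:2]@U)>6 or hit:break
E
```

```text
push True 10.65 [0.5274 0.1005 0.0592] [-3.141e+00  3.000e-03  1.767e+00] [ 1.12 -1.96  1.03] [-0.01 -0.11  0.  ] 0.009 58.9
u 0.016028785601640016 v -0.00012996913217526405 Fu -2.1348532467879378
```

```bash
python3 - <<'E'
from h import *
r=[np.pi,0,TH+np.pi/2]
c=np.array([.5315,.085])-.0009*V; a=np.array([.5306,.0848])
hit=ctrl.move_straight([*(c+.021*U),.0595],rot=r,velocity=.01,force_limit=10);o=st(f"push {hit}")
d=o["tcp_pos"][:2]-a;print("u",d@U,"v",d@V,"Fu",o["contact_force"][:2]@U)
ctrl.pause(.2)
ctrl.set_gripper(.06);o=st("open")
p=o["tcp_pos"]
ctrl.move_straight([p[0],p[1],.2],rot=r,velocity=.1);st("up")
ctrl.reach([.33,-.2,.35],[np.pi,0,.3]);ctrl.pause(.2);st()
for n in("side","top"):cv2.imwrite(f"pics/{n}6.png",ctrl.capture(n)[:,:,::-1])
s=cv2.imread("pics/side6.png");t=cv2.imread("pics/top6.png")
cv2.imwrite("pics/c6.png",np.vstack([crop(t,155,180,270,245,6)[:,:690],np.hstack([crop(s,200,150,270,201,4),np.zeros((204,410,3),np.uint8)])]))
for b in blobs(t,"top",(20,110,90),(35,255,255),(175,195,245,228),.0275)[0]:print("stud t",b)
for b in blobs(t,"top",(0,130,90),(8,255,255),(235,195,258,220),.021)[0]:print("catch t",b)
E
```

```text
push True 10.97 [0.5274 0.1006 0.0594] [-3.141  0.006  1.768] [ 0.23 -1.89  1.99] [-0.02 -0.11  0.02] 0.0094 59.2
u 0.016149875523767444 v -4.2550123703377874e-05 Fu -1.8950362432021681
open 11.71 [0.5274 0.1005 0.0592] [-3.141  0.006  1.768] [-0.01 -0.24  0.19] [ 0.03  0.07 -0.02] 0.0599 0.0
up 13.27 [0.5269 0.1006 0.1992] [-3.14  -0.     1.766] [-0.29 -0.73 -0.38] [-0.03 -0.02  0.03] 0.06 0.0
 14.92 [ 0.3304 -0.1995  0.3496] [-3.141  0.     0.302] [0.01 0.64 0.39] [ 0.03 -0.   -0.02] 0.0601 0.0
stud t (14, array([234.5 , 207.71]), array([0.5428, 0.0248, 0.0275]))
stud t (11, array([190.36, 218.09]), array([0.518 , 0.1422, 0.0275]))
catch t (8, array([246. , 205.5]), array([ 0.5488, -0.0057,  0.021 ]))
```

View pics/c6.png

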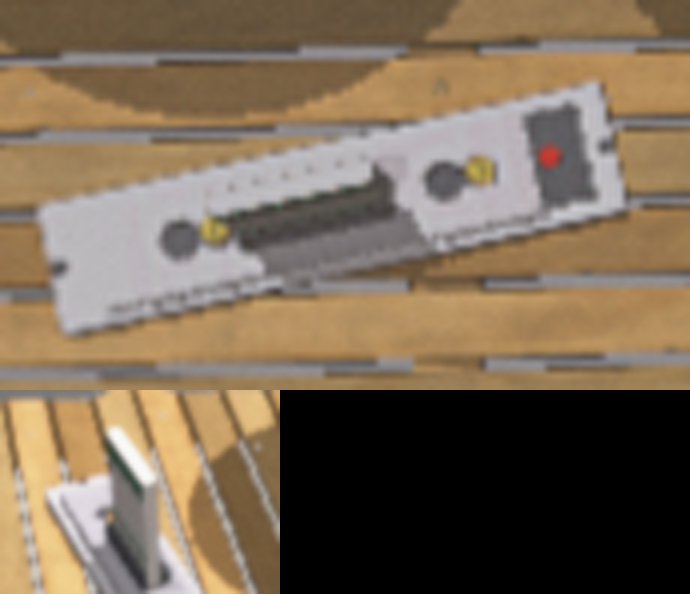

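Both studs sit at the ends of the slots (481,171 and 214,231 in the crop). The red catch is clear behind the foot at (549,156), and the panel stands upright and released.

```bash
python3 -c "
from rig import ctrl
print(ctrl.job_done())"
```

```text
the job is handed in; nothing more can be done
None
```

The holder is on the rail, slid about 16 mm until it stopped against the studs, with the red catch showing clear behind the foot; I then let go and handed the job in at about 15 s, going nowhere near the cheeses.

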